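# Lay out the stripped alternator's parts on their silhouette pads

### The arm

A 6-joint arm with a two-finger parallel gripper is mounted at the origin on the work surface. World frame = base frame: x ahead of the robot, y to its left, z up, the work surface at z = 0. Lengths are in m, angles in rad, forces in N, time in s.
With the tool pointing down it reaches from about 0.35 to 0.85 m from the base axis. Payload 8.1 kg.
Tool frame: the origin (TCP) lies on the centre line of the jaws, within the pads' length; the fingertips stand 17 mm ahead of it and the grasp point (between the pads) lies 2 mm behind it; x points along the fingers, z is the direction in which the jaws open and shut, and the axes are right-handed (so a half turn about x gives the same grasp; the last joint's range is limited). The gripper opens to 93 mm and grips with 3 to 60 N. Pads are 15 mm wide; open, the fingers measure 128 mm over their backs; the gripper's body (75 mm by 188 mm) begins 65 mm behind the grasp point.
Start: joints at [-1.228, 0.13, 1.488, -0, 1.523, -0.085], TCP at [0.249, -0.546, 0.236] pointing down, gripper open.
Joint ranges: [-2.96, 2.96], [-0.89, 2.26], [0.02, 2.5], [-1.34, 4.48], [0, 2.73], [-2.66, 2.66]. Speed limits (rad/s): [2.39, 2.39, 2.79, 3.14, 3.14, 3.14].

### API

Orientations are given as a rotation vector (axis times angle).
In Python, from plant import telemetry, optics, workorder gives the robot as it stands.
- The arm moves only by the shell command python3 -m inch 'ROWS' [FORCE]. ROWS is JSON, a list that holds one entry, the list of rows, each a list of 7 numbers: the shift along the tool's x, y, z in m, then the turn, a rotation vector about the tool's x, y, z in rad, then the opening, from 0 (shut) to 1 (fully open). In form: [[[tx, ty, tz, ax, ay, az, grip], ...]]. A call has 1 to 20 rows; each row shifts and turns the pose as measured when the row begins, along the tool's axes as they then stand; what a row does not reach is not made up. A row lasts 1/10 s, in which the tool goes at most 50 mm and 8.59 degrees, less where a joint would pass 70% of its speed; a pose out of reach is approached as far as the arm can. A call is refused whole if a number of a shift passes 0.05 or a number of a turn 0.15, either way. A call with a gripper value outside its range is refused whole. The fingers move at their own pace and stop on an object; FORCE is the grip in N (left out, the last holds). Time passes only in rows, so rows that do not move let the fingers close. It gives the time, the measured TCP pose, the force and the opening at its end, in the units of the state.
- telemetry.read_state(): the state, without advancing time (a new reading comes with each control period).
- optics.read_camera(name): name is "scene" or "top"; returns a dict with "frame" (400x640x3 uint8, blue, green, red), "fx", "fy", "cx", "cy" (pixels), "D" ([k1, k2, p1, p2, k3] as OpenCV has them; the pictures are not rectified), "rvec" (rotation vector, rad) and "tvec" (3), from world to camera coordinates, as OpenCV has them. Camera axes: x right, y down, z forward; pixel columns grow to the right and rows downward; lengths in m; the calibration is good to about 2 mm. A picture is of the moment at which its call begins. There is no depth.
- workorder.close_job(): hands the job in, once; it reports no verdict.
The state is a dict: "t": time; "q": joint angles; "dq": joint speeds; "joint_torque": joint torques, N m; "tool_pos": TCP position; "orientation": TCP orientation; "force": force on the tool from outside, world axes, zero at the start; "wrist_torque": the same for the moment, N m; "opening": finger opening in m.
Only numpy, scipy, OpenCV 4.12 (cv2) and the standard library are available. Lean on these libraries where they do the work, as an engineer would, in place of code of your own. Each camera call takes 0.05 s, during which the arm holds its last target. There are 200 camera calls.

### The job

Lay out the four stripped alternator parts (pulley, bearing, regulator, rectifier) for inspection: put each one flat on the white pad that shows its black silhouette, centred on the silhouette and turned to match it, the horseshoe-shaped rectifier opening the same way as its silhouette. Leave the chrome socket and the yellow grease tin where they are.

Things in the scene. Friction and masses are not known exactly. Their poses are not given: they have to be found in the camera images.
- pulley: loose steel belt pulley standing flat, 60 mm in diameter, 26 mm high, about 0.3 kg; a shallow ribbed groove (53 mm across) runs round it between a 4 mm flange at the bottom and one at the top, with a black bore painted on top. Round, so yaw is free. Origin: centre of its underside, z up.
- bearing: loose steel ball bearing lying flat, 35 mm in diameter, 11 mm high, about 0.06 kg, with an orange seal ring and a black bore on top. Round, so yaw is free. Origin: centre of its underside, z up.
- regulator: loose black plastic voltage regulator lying flat: a block 56 mm (its x) by 30 mm (its y) by 20 mm high with two copper patches on top, and at both ends a low ear (6 mm high, 16 mm wide) that makes it 72 mm long; about 0.08 kg. Same shape both ways round. Origin: centre of its underside, x along its length, z up.
- rectifier: loose flat aluminium horseshoe, about 0.10 kg: a band 16 mm wide, 12 mm high, bent in a 170 degree arc of mean radius 30 mm (five flat pieces; 79 mm along y), six copper diodes on top (6 mm tall, seen only). Origin: underside, middle of the band (the bend); x points to the open side, arc centre at x = +30 mm; z up. Grip the band at the origin along x, one finger inside the horseshoe.
- pulley_pad: fixed round white pad, 96 mm in diameter, 4 mm thick, with a life-size flat black silhouette of the pulley (a black disc of 60 mm with a white 17 mm centre). Origin: centre of its underside. Yaw does not matter.
- bearing_pad: fixed round white pad, 96 mm in diameter, 4 mm thick, with a life-size flat black silhouette of the bearing (a small black disc of 35 mm with a white 15 mm centre). Origin: centre of its underside. Yaw does not matter.
- regulator_pad: fixed round white pad, 96 mm in diameter, 4 mm thick, with a life-size flat black silhouette of the regulator (a black rectangle 56 by 30 mm with a short ear at each end, 72 mm over all). Origin: centre of its underside. x along the silhouette's length; the part may lie either way round.
- rectifier_pad: fixed round white pad, 96 mm in diameter, 4 mm thick, with a life-size flat black silhouette of the rectifier (a black horseshoe; the centre of its arc is the centre of the pad). Origin: centre of its underside. x points to the silhouette's open side; its bend, where the rectifier's origin belongs, is at x = -30 mm; the rectifier's x must point the same way.
- socket: bystander, to be left in place: loose chrome wrench socket standing upright among the parts and pads, 26 mm in diameter, 32 mm high. Origin: centre of its underside.
- grease_tin: bystander, to be left in place: loose small yellow tin with a green lid among the parts and pads, 33 mm in diameter, 24 mm high. Origin: centre of its underside. (A red bit holder, 36 x 22 mm, 34 mm high, also stands among the parts; other tools and bottles stand off to the sides and back.)
Mind the look-alikes: they are no part of the job. What is shaped like the rectifier but green or purple is not meant. Of the things that look like the pulley, take the one that is nearest to the robot's base at the start.

How it is judged:
At the end, for the whole second after the job is handed in: Each part lies flat and at rest on its own pad: pulley, bearing and regulator within 12 mm of its centre, the regulator within 15 degrees of its silhouette; the rectifier opening the same way as its silhouette, bend and arc centre each within 12 mm along x and y (horizontal distance between pulley and pulley_pad below 0.012 m and z of pulley in the frame of pulley_pad between 0.001 and 0.008 m and angle between each of pulley, bearing, regulator, rectifier's own z axis and vertical below 0.1 rad and linear speed of each of pulley, bearing, regulator, rectifier below 0.02 m/s and horizontal distance between bearing and bearing_pad below 0.012 m and z of bearing in the frame of bearing_pad between 0.001 and 0.008 m and horizontal distance between regulator and regulator_pad below 0.012 m and angle between the x axis of regulator and the x axis of regulator_pad, either way round below 0.26 rad and z of regulator in the frame of regulator_pad between 0.001 and 0.008 m and x of rectifier in the frame of rectifier_pad between -0.042 and -0.018 m and y of rectifier in the frame of rectifier_pad between -0.012 and 0.012 m and x of rectifier_pad in the frame of rectifier between 0.018 and 0.042 m and y of rectifier_pad in the frame of rectifier between -0.012 and 0.012 m and z of rectifier in the frame of rectifier_pad between 0.001 and 0.008 m); the robot touches nothing.
It fails at once if the socket is moved more than 30 mm (distance of socket from where it was at the start of the episode above 0.03 m).
It fails at once if the grease tin is moved more than 30 mm (distance of grease_tin from where it was at the start of the episode above 0.03 m).
It also fails if it takes over 96 s, if anything falls off the work surface, if the arm or the gripper's body presses on something with over 40 N, if the wrist force passes 120 N, or if a joint passes its speed limit or range.

## Working session

There is one attempt and no reset: what is moved stays moved. The work goes in short steps, Python scripts to look and compute and a shell command to move; the robot and the scene stay as the last step left them, time stands still between calls to the robot, and variables do not carry over. Pictures are saved under pics/ and viewed, on a budget of 14 in all, crops included, one or two more only if the job needs it, and the job is handed in when it is done.

```bash
ls; mkdir -p pics
cat > h.py <<'E'
import numpy as np, cv2, json
from scipy.spatial.transform import Rotation as R
from plant import telemetry, optics, workorder
def K(c): return np.array([[c['fx'],0,c['cx']],[0,c['fy'],c['cy']],[0,0,1]])
def ray(c,uv,z):
    p=cv2.undistortPoints(np.array(uv,float).reshape(-1,1,2),K(c),np.array(c['D'],float)).reshape(-1,2)
    Rm=cv2.Rodrigues(np.array(c['rvec'],float))[0]; t=np.array(c['tvec'],float).ravel()
    o=-Rm.T@t; d=np.c_[p,np.ones(len(p))]@Rm
    return o+d*((z-o[2])/d[:,2])[:,None]
def proj(c,P): return cv2.projectPoints(np.array(P,float).reshape(-1,3),np.array(c['rvec'],float),np.array(c['tvec'],float),K(c),np.array(c['D'],float))[0].reshape(-1,2)
def st():
    s=telemetry.read_state(); Rm=R.from_rotvec(s['orientation']).as_matrix()
    print('t',round(s['t'],2),'pos',np.round(s['tool_pos'],4),'F',np.round(s['force'],1),'open',round(s['opening'],4)); print(np.round(Rm,3)); return s,Rm
E
python3 - <<'E'
from h import *
s,Rm=st(); print(np.round(s['q'],3))
for n in('top','scene'):
    c=optics.read_camera(n); cv2.imwrite(f'pics/{n}0.png',c['frame']); print(n,c['fx'],c['cx'],c['cy'],c['D'])
    Rc=cv2.Rodrigues(np.array(c['rvec']))[0]; print(-Rc.T@np.array(c['tvec']).ravel(), Rc.round(2).tolist())
E
```

```text
pics
t 0.0 pos [ 0.2488 -0.5454  0.2346] F [-0.3  0.8  0.2] open 0.0928
[[-0.001  0.91   0.415]
 [ 0.002  0.415 -0.91 ]
 [-1.     0.    -0.002]]
[-1.228  0.131  1.489 -0.     1.523 -0.085]
top 496.7818755972968 320.75598058170846 205.26340355320124 [-0.04692719  0.          0.          0.          0.        ]
[ 0.52709608 -0.00782501  1.22855724] [[-0.0, -1.0, 0.02], [-1.0, 0.0, -0.06], [0.06, -0.02, -1.0]]
scene 445.27745315963074 328.03503234351155 196.32655730813988 [-0.12864195  0.          0.          0.          0.        ]
[1.15567002 0.25167414 0.96904224] [[-0.44, 0.9, 0.01], [0.74, 0.37, -0.57], [-0.52, -0.24, -0.82]]
```

View pics/top0.png

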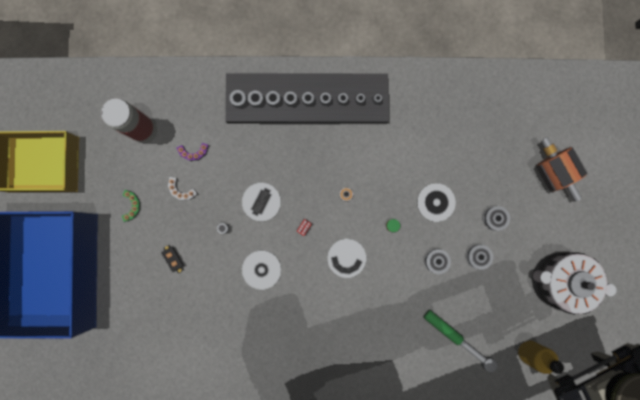

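View pics/scene0.png

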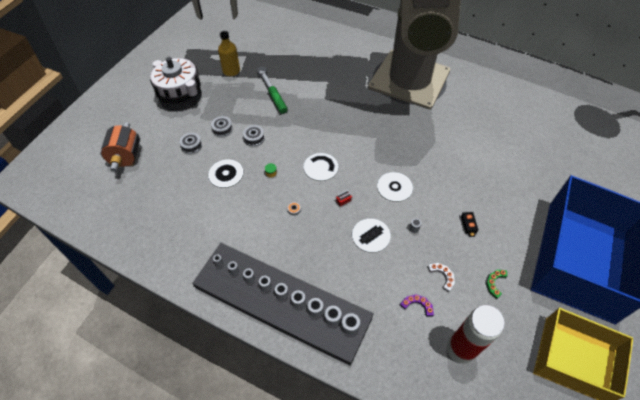

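Top view candidates. Pulley look-alikes are at (438,261), (480,257) and (497,218); the first is nearest the base (about (320,415)). The rectifier is the aluminium one at (181,188), not the green (132,205) or the purple (193,152). The bearing is at (346,194), regulator (173,258), socket (223,228), tin (393,226) and red holder (304,227). The pads are pulley (436,202), regulator (261,201), bearing (261,270) and rectifier (347,258).

```bash
cat > m.py <<'E'
from h import *
from scipy.optimize import least_squares
c=optics.read_camera('top'); f=c['frame']; S=4
W={'pulley':(438,261,18,.026),'pulleyB':(480,257,18,.026),'pulleyC':(497,218,18,.026),'bearing':(346,194,11,.011),'regulator':(173,258,19,.018),'rectifier':(181,188,21,.012),'socket':(223,228,10,.03),'tin':(393,226,10,.024),'holder':(304,227,12,.034),
'pulley_pad':(436,202,25,.004),'regulator_pad':(261,201,25,.004),'bearing_pad':(261,270,25,.004),'rectifier_pad':(347,258,25,.004)}
vis=cv2.resize(f,None,fx=S,fy=S,interpolation=cv2.INTER_CUBIC)
def mask(n,pad_in=False):
    u,v,r,z=W[n]; p=vis[(v-r)*S:(v+r)*S,(u-r)*S:(u+r)*S].astype(int)
    g=p.mean(2); bg=np.median(np.r_[g[:4].ravel(),g[-4:].ravel(),g[:,:4].ravel(),g[:,-4:].ravel()])
    sat=p.max(2)-p.min(2)
    if 'pad' in n: m=g>150
    elif n=='regulator': m=(g<bg-30)|(sat>40)
    elif n=='rectifier': m=(g>bg+25)|(sat>45)
    else: m=(abs(g-bg)>22)|(sat>40)
    m=m.astype(np.uint8); cs=cv2.findContours(m,cv2.RETR_EXTERNAL,cv2.CHAIN_APPROX_NONE)[0]; k=max(cs,key=cv2.contourArea)
    off=np.array([(u-r)*S,(v-r)*S]); return k,off,g,z
def w(pts,z): return ray(c,(np.asarray(pts,float)+.5)/S-.5,z)[:,:2]
for n in W:
    k,off,g,z=mask(n); fill=np.zeros(g.shape,np.uint8); cv2.drawContours(fill,[k],-1,1,-1)
    cv2.drawContours(vis,[k+off],-1,(0,255,0),1)
    P=w(np.argwhere(fill)[:,::-1]+off,z); mu=P.mean(0); dia=2*np.sqrt(cv2.contourArea(k)/np.pi)/S
    wc=w(k.reshape(-1,2)+off,z); (rc,rs,ra)=cv2.minAreaRect((wc*1000).astype(np.float32))
    b=cv2.boxPoints((rc,rs,ra)); e=[b[1]-b[0],b[2]-b[1]]; e=max(e,key=np.linalg.norm); yaw=np.degrees(np.arctan2(e[1],e[0]))
    print(n,'mean',(mu*1000).round(1),'rect',np.round(rc,1),np.round(rs,1),'yaw',round(yaw%180,1))
    if n=='rectifier' or n.endswith('r_pad') and 'rect' in n or n=='regulator_pad':
        if 'pad' in n:
            er=cv2.erode(fill,np.ones((9,9))); d=((g<110)&(er>0)).astype(np.uint8); P=w(np.argwhere(d)[:,::-1]+off,z); mu2=P.mean(0)
            if n=='regulator_pad':
                q=np.linalg.svd(P-mu2,full_matrices=False)[2][0]; print('  sil mean',(mu2*1e3).round(1),'yaw',np.degrees(np.arctan2(q[1],q[0]))%180); continue
        q=least_squares(lambda a:np.clip(abs(np.linalg.norm(P-a,axis=1)-.030)-.004,0,1)*1,P.mean(0)*1.0+(0.0)) if 0 else None
        best=None
        for a0 in np.linspace(0,2*np.pi,12,endpoint=False):
            r=least_squares(lambda a:np.linalg.norm(P-a,axis=1)-.030,P.mean(0)+.02*np.array([np.cos(a0),np.sin(a0)]))
            if best is None or r.cost<best.cost: best=r
        C=best.x; d=C-P.mean(0); y=np.arctan2(d[1],d[0]); print('  arc C',(C*1e3).round(1),'open yaw',np.degrees(y).round(1),'bend',((C-.03*np.array([np.cos(y),np.sin(y)]))*1e3).round(1),'rms',np.sqrt(2*best.cost/len(P)),'|d|',np.linalg.norm(d))
cv2.imwrite('pics/m.png',cv2.resize(vis[130*S:295*S,110*S:515*S],(800,326),interpolation=cv2.INTER_AREA))
E
python3 m.py
```

```text
pulley mean [ 458.6 -319.3] rect [ 458.4 -319.5] [40.6 40. ] yaw 89.6
pulleyB mean [ 469.  -424.3] rect [ 469.  -424.6] [39.7 39.6] yaw 89.0
pulleyC mean [ 563.8 -469. ] rect [ 563.8 -469. ] [41.4 40.5] yaw 89.8
bearing mean [624.5 -96.3] rect [624.6 -96.3] [28.4 29. ] yaw 179.7
regulator mean [467.1 324. ] rect [467.1 324. ] [71.3 38.6] yaw 31.0
rectifier mean [623.1 320.3] rect [625.2 319.1] [43.2 18. ] yaw 63.5
  arc C [646.1 306.1] open yaw -31.6 bend [620.6 321.8] rms 0.0034344648963391695 |d| 0.026991116719078917
socket mean [540.5 187.5] rect [541.  187.7] [24.8 14.2] yaw 1.9
tin mean [ 546.8 -208.4] rect [ 546.6 -208. ] [36.4 32.6] yaw 54.3
holder mean [541.6   4.9] rect [542.4   4.8] [26.8 38.5] yaw 148.3
pulley_pad mean [ 604.4 -322.1] rect [ 603.9 -322.8] [93.7 95.6] yaw 179.2
regulator_pad mean [606.5 113.7] rect [606.7 113.8] [93.9 93.6] yaw 0.1
  sil mean [606.3 113.2] yaw 153.08077523097487
bearing_pad mean [439.1 112.7] rect [439.1 113.1] [94.5 94.2] yaw 63.3
rectifier_pad mean [467.1 -97.3] rect [467.2 -97.2] [94.6 95.2] yaw 153.3
  arc C [466.1 -97.2] open yaw -7.8 bend [436.4 -93.2] rms 0.004011435350480131 |d| 0.01919788402195526
```

View pics/m.png

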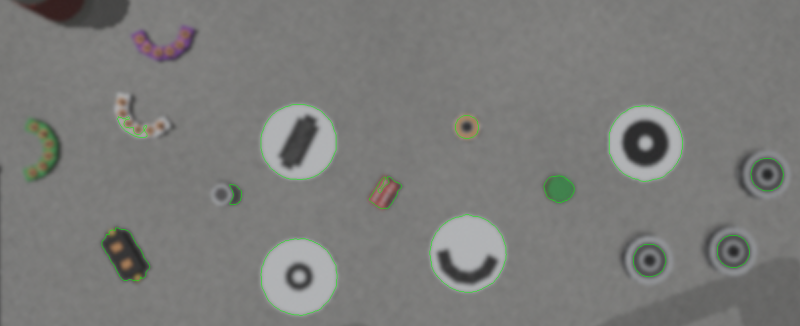

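The picture shows the four pads outlined correctly. The pulley, bearing and tin are outlined well, the regulator includes a little shadow, and the rectifier mask is only partial. I'll refine those two and cross-check against the scene camera.

```bash
cat > fit.py <<'E'
from h import *
from scipy.optimize import minimize
def poly(kind,x,y,a):
    r=R.from_euler('z',a).as_matrix()[:2,:2]
    if kind=='rect':
        t=np.radians(180+np.linspace(-85,85,11)); P=np.r_[np.c_[38*np.cos(t)+30,38*np.sin(t)],np.c_[22*np.cos(t[::-1])+30,22*np.sin(t[::-1])]]/1e3
    else: P=np.array([[28,15],[28,8],[36,8],[36,-8],[28,-8],[28,-15],[-28,-15],[-28,-8],[-36,-8],[-36,8],[-28,8],[-28,15]])/1e3
    return P@r.T+[x,y]
def fit(c,kind,score,x0,z):
    S=4; sc=cv2.GaussianBlur(cv2.resize(score.astype(np.float32),None,fx=S,fy=S,interpolation=cv2.INTER_CUBIC),(0,0),2)
    def cost(p):
        q=poly(kind,p[0]/1e3,p[1]/1e3,np.radians(p[2])); uv=(proj(c,np.c_[q,np.full(len(q),z)])+.5)*S-.5
        m=np.zeros(sc.shape,np.uint8); cv2.fillPoly(m,[np.round(uv*16).astype(np.int32)],1,shift=4)
        return -sc[m>0].sum()
    best=min((minimize(cost,[x0[0]+dx,x0[1]+dy,x0[2]+da],method='Nelder-Mead',options=dict(initial_simplex=np.array([x0]*4)+[dx,dy,da]+np.array([[0,0,0],[6,0,0],[0,6,0],[0,0,12]]))) for dx in(-5,5) for dy in(-5,5) for da in(-15,15)),key=lambda r:r.fun)
    return best.x
E
python3 - <<'E'
from fit import *
c=optics.read_camera('top'); f=c['frame'].astype(float); g=f.mean(2); sat=f.max(2)-f.min(2); bg=np.median(g[150:290,110:430])
print('bg',bg)
bright=np.clip(np.maximum((g-bg),sat-15),-15,40)-12
dark=np.clip(np.maximum(bg-g,sat),0,60)-32
print('rectifier',fit(c,'rect',bright,[621,322,-31],.012).round(1))
print('regulator',fit(c,'reg',dark,[467,324,30],.016).round(1))
pd=np.clip(bg-g,-40,60)
print('rect sil',fit(c,'rect',pd,[437,-93,-9],.004).round(1)); print('reg sil',fit(c,'reg',pd,[606,113,153],.004).round(1))
s=optics.read_camera('scene')
print(proj(s,[[.4586,-.3193,.026],[.6245,-.0963,.011],[.467,.324,.02],[.621,.322,.012],[.467,-.097,.004],[.6065,.1137,.004]]).round(0))
E
cat > go.py <<'E'
import sys
from h import *
# go.py x y z jawyaw_deg nrows : equal rows (tool axes) to the target pose
x,y,z,a,n=[float(v) for v in sys.argv[1:6]]
s,Rm=st(); p=np.array(s['tool_pos']); cur=np.arctan2(Rm[1,2],Rm[0,2]); d=(np.radians(a)-cur+np.pi/2)%np.pi-np.pi/2; a=cur+d
zt=np.array([np.cos(a),np.sin(a),0]); xt=np.array([0,0,-1.]); Rt=np.c_[xt,np.cross(zt,xt),zt]
rel=R.from_matrix(Rm.T@Rt).as_rotvec(); t=Rm.T@(np.array([x,y,z])-p)
dR=R.from_rotvec(rel/n); A=sum(R.from_rotvec(rel/n*k).as_matrix() for k in range(int(n)))
print('q',np.round(s['q'],2),'row',np.r_[np.linalg.solve(A,t),rel/n].round(4).tolist())
E
python3 go.py .4586 -.3193 .10 -35 8
```

```text
bg 123.33333333333333
rectifier [626.  324.9 -40.9]
regulator [467.3 324.2  32.1]
rect sil [437.4 -93.6  -7.5]
reg sil [606.6 113.1 153.2]
[[252. 132.]
 [292. 207.]
 [468. 220.]
 [448. 271.]
 [320. 166.]
 [370. 234.]]
t 0.25 pos [ 0.2488 -0.5457  0.2351] F [-0.1 -0.6  1.1] open 0.0926
[[-0.     0.91   0.415]
 [ 0.001  0.415 -0.91 ]
 [-1.     0.    -0.001]]
q [-1.23  0.13  1.49 -0.    1.52 -0.09] row [0.0169, 0.0385, -0.0063, -0.0665, -0.0001, -0.0]
```

```bash
python3 -m inch '[[[0.017,0.0385,-0.0063,-0.0665,0,0,1],[0.017,0.0385,-0.0063,-0.0665,0,0,1],[0.017,0.0385,-0.0063,-0.0665,0,0,1],[0.017,0.0385,-0.0063,-0.0665,0,0,1],[0.017,0.0385,-0.0063,-0.0665,0,0,1],[0.017,0.0385,-0.0063,-0.0665,0,0,1],[0.017,0.0385,-0.0063,-0.0665,0,0,1],[0.017,0.0385,-0.0063,-0.0665,0,0,1]]]' 30; python3 go.py .4586 -.3193 .10 -35 2;python3 go.py .4586 -.3193 .021 -35 4
```

```text
t: 1.05
tool_pos: [0.4624, -0.3176, 0.0967]
orientation: [0.465, 1.514, -0.475]
force: [0.6, -0.6, 0.5]
opening: 0.0928
t 1.05 pos [ 0.4624 -0.3176  0.0967] F [ 0.6 -0.6  0.5] open 0.0928
[[ 0.003  0.565  0.825]
 [-0.007  0.825 -0.565]
 [-1.    -0.004  0.006]]
q [-0.69  0.13  1.75 -0.    1.26 -0.09] row [-0.0016, -0.0018, -0.0011, 0.0052, 0.0031, 0.0022]
t 1.05 pos [ 0.4624 -0.3176  0.0967] F [ 0.6 -0.6  0.5] open 0.0928
[[ 0.003  0.565  0.825]
 [-0.007  0.825 -0.565]
 [-1.    -0.004  0.006]]
q [-0.69  0.13  1.75 -0.    1.26 -0.09] row [0.0189, -0.0008, -0.0006, 0.0026, 0.0016, 0.0011]
```

```bash
python3 -m inch '[[[0.019,-0.0008,-0.0006,0.0026,0.0016,0.001,1],[0.019,-0.0008,-0.0006,0.0026,0.0016,0.001,1],[0.019,-0.0008,-0.0006,0.0026,0.0016,0.001,1],[0.018,-0.0008,-0.0006,0.0026,0.0016,0.001,1],[0,0,0,0,0,0,0],[0,0,0,0,0,0,0],[0,0,0,0,0,0,0],[0,0,0,0,0,0,0],[0,0,0,0,0,0,0],[0,0,0,0,0,0,0],[0,0,0,0,0,0,0]]]' 30; python3 go.py .6044 -.3224 .08 -30 6
```

```text
t: 2.15
tool_pos: [0.4618, -0.3123, 0.0179]
orientation: [0.471, 1.52, -0.468]
force: [0.5, 0.7, -2.1]
opening: 0.0583
t 2.15 pos [ 0.4618 -0.3123  0.0179] F [ 0.5  0.7 -2.1] open 0.0583
[[-0.     0.564  0.826]
 [ 0.002  0.826 -0.564]
 [-1.     0.001 -0.001]]
q [-0.69  0.23  1.79  0.    1.12 -0.09] row [-0.0103, 0.0114, 0.0209, -0.0127, -0.0002, -0.0002]
```

The arm was still settling when I took the last reading, so the grip sits about 7 mm off the pulley's centre sideways. I'll open and regrasp on centre.

```bash
python3 -m inch '[[[-0.002,0,0,0,0,0,1],[-0.001,0,0,0,0,0,1],[0,0,0,0,0,0,1],[0,-0.0035,0,0,0,0,1],[0,-0.0035,0,0,0,0,1],[0,0,0,0,0,0,1]]]' 30; python3 go.py .4586 -.3193 .021 -35 1
```

```text
t: 2.75
tool_pos: [0.4579, -0.319, 0.022]
orientation: [0.47, 1.519, -0.469]
force: [-0.2, 0.3, 0.9]
opening: 0.0926
t 2.75 pos [ 0.4579 -0.319   0.022 ] F [-0.2  0.3  0.9] open 0.0926
[[ 0.001  0.564  0.826]
 [ 0.001  0.826 -0.564]
 [-1.     0.001  0.   ]]
q [-0.7   0.23  1.79  0.    1.12 -0.1 ] row [0.001, 0.0001, 0.0008, 0.0114, 0.0, -0.001]
```

```bash
python3 -m inch '[[[0.001,0,0,0,0,0,0],[0,0,0,0,0,0,0],[0,0,0,0,0,0,0],[0,0,0,0,0,0,0],[0,0,0,0,0,0,0],[0,0,0,0,0,0,0]]]' 35; python3 go.py .6044 -.3224 .07 -30 6
```

```text
t: 3.35
tool_pos: [0.4576, -0.319, 0.0207]
orientation: [0.471, 1.52, -0.469]
force: [-0.2, -1.0, 0.1]
opening: 0.0587
t 3.35 pos [ 0.4576 -0.319   0.0207] F [-0.2 -1.   0.1] open 0.0587
[[ 0.     0.564  0.825]
 [ 0.001  0.825 -0.564]
 [-1.     0.001 -0.001]]
q [-0.7   0.23  1.79  0.    1.12 -0.1 ] row [-0.0082, 0.0127, 0.0209, -0.0127, -0.0001, -0.0002]
```

```bash
python3 -m inch '[[[-0.025,0,0,0,0,0,0],[-0.025,0,0,0,0,0,0],[0,0.0127,0.0209,-0.0127,0,0,0],[0,0.0127,0.0209,-0.0127,0,0,0],[0,0.0127,0.0209,-0.0127,0,0,0],[0,0.0127,0.0209,-0.0127,0,0,0],[0,0.0127,0.0209,-0.0127,0,0,0],[0,0.01,0.015,-0.0127,0,0,0],[0,0,0,0,0,0,0],[0,0,0,0,0,0,0]]]' 35; python3 go.py .6044 -.3224 .027 -30 5
```

```text
t: 4.35
tool_pos: [0.5982, -0.3178, 0.0647]
orientation: [0.414, 1.543, -0.405]
force: [1.0, 0.3, -3.2]
opening: 0.0583
t 4.35 pos [ 0.5982 -0.3178  0.0647] F [ 1.   0.3 -3.2] open 0.0583
[[-0.01   0.498  0.867]
 [ 0.008  0.867 -0.498]
 [-1.     0.003 -0.013]]
q [-0.57  0.48  1.39  0.    1.29 -0.04] row [0.0075, -0.0002, 0.0016, 0.0005, -0.0025, -0.0005]
```

```bash
python3 -m inch '[[[0.009,-0.0002,0.0017,0,-0.0025,-0.0005,0],[0.009,-0.0002,0.0017,0,-0.0025,-0.0005,0],[0.009,-0.0002,0.0017,0,-0.0025,-0.0005,0],[0.006,-0.0002,0.0017,0,-0.0025,-0.0005,0],[0.003,-0.0002,0.0015,0,-0.0025,-0.0005,0],[0,0,0,0,0,0,0],[0,0,0,0,0,0,0]]]' 35; python3 go.py .6044 -.3224 .0247 -30 1
```

```text
t: 5.05
tool_pos: [0.6011, -0.3229, 0.0246]
orientation: [0.411, 1.535, -0.41]
force: [0.8, 0.8, -2.4]
opening: 0.0584
t 5.05 pos [ 0.6011 -0.3229  0.0246] F [ 0.8  0.8 -2.4] open 0.0584
[[-0.003  0.5    0.866]
 [ 0.002  0.866 -0.5  ]
 [-1.    -0.    -0.003]]
q [-0.57  0.53  1.4  -0.    1.21 -0.04] row [-0.0001, 0.0021, 0.0026, -0.0003, -0.0035, 0.0002]
```

```bash
python3 -m inch '[[[0,0.0021,0.0026,0,0,0,0],[0.0005,0,0,0,0,0,0],[0,0,0,0,0,0,0.9],[0,0,0,0,0,0,0.9],[0,0,0,0,0,0,0.9],[-0.03,0,0,0,0,0,0.9],[-0.035,0,0,0,0,0,0.6],[0,0,0,0,0,0,0.6]]]' 35; python3 go.py .6245 -.0963 .08 0 8
```

```text
t: 5.85
tool_pos: [0.6053, -0.323, 0.0911]
orientation: [0.411, 1.534, -0.411]
force: [1.2, -0.3, -0.2]
opening: 0.0719
t 5.85 pos [ 0.6053 -0.323   0.0911] F [ 1.2 -0.3 -0.2] open 0.0719
[[-0.002  0.5    0.866]
 [ 0.001  0.866 -0.5  ]
 [-1.    -0.001 -0.002]]
q [-0.56  0.46  1.36 -0.    1.32 -0.04] row [0.0014, 0.0281, -0.006, -0.0655, -0.0003, 0.0]
```

Now the bearing.

```bash
python3 -m inch '[[[0.001,0.028,-0.006,-0.0655,0,0,0.65],[0.001,0.028,-0.006,-0.0655,0,0,0.65],[0.001,0.028,-0.006,-0.0655,0,0,0.65],[0.001,0.028,-0.006,-0.0655,0,0,0.65],[0.001,0.028,-0.006,-0.0655,0,0,0.65],[0.001,0.028,-0.006,-0.0655,0,0,0.65],[0.001,0.028,-0.006,-0.0655,0,0,0.65],[0.001,0.022,-0.005,-0.05,0,0,0.65],[0,0,0,0,0,0,0.65],[0,0,0,0,0,0,0.65]]]' 20; python3 go.py .6245 -.0963 .021 0 4
```

```text
t: 6.85
tool_pos: [0.6244, -0.098, 0.0811]
orientation: [-0.004, 1.569, -0.001]
force: [-0.4, 0.1, 0.1]
opening: 0.0601
t 6.85 pos [ 0.6244 -0.098   0.0811] F [-0.4  0.1  0.1] open 0.0601
[[ 0.002 -0.002  1.   ]
 [-0.003  1.     0.002]
 [-1.    -0.003  0.002]]
q [-0.24  0.33  1.55 -0.    1.26 -0.24] row [0.015, 0.0004, 0.0, 0.0005, 0.0004, 0.0007]
```

Run:
```python
from h import *
c=optics.read_camera('top'); f=cv2.resize(c['frame'][150:290,100:520],(800,267),interpolation=cv2.INTER_CUBIC); cv2.imwrite('pics/a.png',f)
```

```text
(no output)
```

View pics/a.png

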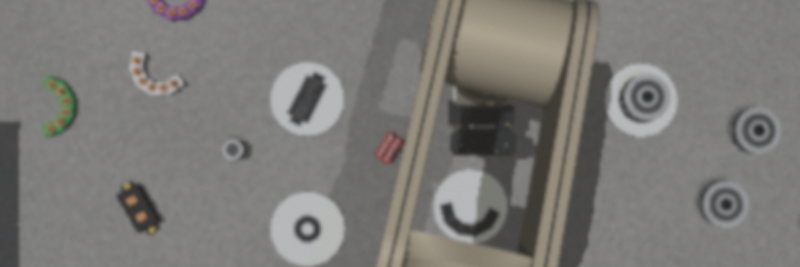

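The pulley is on its pad with its bore at (647,97); the pad centre is (643,100), and the offset is mostly height parallax. I'm continuing with the bearing.

```bash
python3 -m inch '[[[0.017,0.0004,0,0,0,0,0.65],[0.017,0.0004,0,0,0,0,0.65],[0.015,0.0004,0,0,0,0,0.65],[0.009,0.0004,0,0,0,0,0.65],[0.001,0,0,0,0,0,0.65],[0,0,0,0,0,0,0],[0,0,0,0,0,0,0],[0,0,0,0,0,0,0],[0,0,0,0,0,0,0],[0,0,0,0,0,0,0]]]' 25; python3 go.py .4392 .1129 .07 0 8
```

```text
t: 7.9
tool_pos: [0.6249, -0.1013, 0.0173]
orientation: [0.003, 1.57, -0.007]
force: [-2.6, 1.0, 6.6]
opening: 0.0342
t 7.9 pos [ 0.6249 -0.1013  0.0173] F [-2.6  1.   6.6] open 0.0342
[[ 0.     0.007  1.   ]
 [-0.002  1.    -0.007]
 [-1.    -0.002  0.   ]]
q [-0.24  0.41  1.57 -0.    1.16 -0.23] row [-0.0066, 0.0267, -0.0233, -0.0008, 0.0, 0.0003]
```

The grip sits about 5 mm to the side along tool y, so I'll allow for that when placing.

```bash
python3 -m inch '[[[-0.025,0,0,0,0,0,0],[-0.03,0,0,0,0,0,0],[0,0.026,-0.0233,0,0,0,0],[0,0.026,-0.0233,0,0,0,0],[0,0.026,-0.0233,0,0,0,0],[0,0.026,-0.0233,0,0,0,0],[0,0.026,-0.0233,0,0,0,0],[0,0.026,-0.0233,0,0,0,0],[0,0.026,-0.0233,0,0,0,0],[0,0.018,-0.017,0,0,0,0],[0,0,0,0,0,0,0],[0,0,0,0,0,0,0]]]' 25; python3 go.py .4392 .108 .0225 0 5
```

```text
t: 9.1
tool_pos: [0.4361, 0.1051, 0.0653]
orientation: [0.007, 1.578, -0.01]
force: [-0.0, -0.9, -0.7]
opening: 0.0344
t 9.1 pos [0.4361 0.1051 0.0653] F [-0.  -0.9 -0.7] open 0.0344
[[-0.007  0.011  1.   ]
 [-0.002  1.    -0.011]
 [-1.    -0.002 -0.007]]
q [ 0.12 -0.12  2.06 -0.    1.21  0.13] row [0.0086, 0.0006, 0.0006, -0.0022, -0.0015, 0.0004]
```

```bash
python3 -m inch '[[[0.0095,0.0008,0.0006,0,-0.0015,0,0],[0.0095,0.0008,0.0006,0,-0.0015,0,0],[0.0095,0.0008,0.0006,0,-0.0015,0,0],[0.007,0.0008,0.0006,0,-0.0015,0,0],[0.003,0.0006,0.0006,0,-0.0015,0,0],[0,0,0,0,0,0,0],[0,0,0,0,0,0,0]]]' 25; python3 go.py .4392 .108 .022 0 1
```

```text
t: 9.8
tool_pos: [0.4404, 0.1061, 0.0214]
orientation: [0.01, 1.572, -0.014]
force: [-0.3, 0.0, -0.4]
opening: 0.0342
t 9.8 pos [0.4404 0.1061 0.0214] F [-0.3  0.  -0.4] open 0.0342
[[-0.002  0.015  1.   ]
 [-0.003  1.    -0.015]
 [-1.    -0.003 -0.002]]
q [ 0.13 -0.04  2.08 -0.    1.1   0.14] row [-0.0006, 0.0018, -0.0012, -0.0151, -0.0017, 0.0029]
```

```bash
python3 -m inch '[[[0,0.002,-0.001,0,0,0,0],[0.0005,0,0,0,0,0,0],[0,0,0,0,0,0,0.7],[0,0,0,0,0,0,0.7],[0,0,0,0,0,0,0.7],[-0.03,0,0,0,0,0,0.7],[-0.035,0,0,0,0,0,0.7],[0,0,0,0,0,0,0.7]]]' 25; python3 go.py .4673 .3242 .075 -58 9
```

```text
t: 10.6
tool_pos: [0.4396, 0.1087, 0.0888]
orientation: [0.009, 1.572, -0.014]
force: [1.2, 0.2, 1.5]
opening: 0.0655
t 10.6 pos [0.4396 0.1087 0.0888] F [1.2 0.2 1.5] open 0.0655
[[-0.001  0.015  1.   ]
 [-0.003  1.    -0.015]
 [-1.    -0.003 -0.001]]
q [ 0.13 -0.15  2.04 -0.    1.25  0.15] row [0.0015, 0.0238, -0.0082, 0.1108, 0.0, 0.0004]
```

```bash
python3 -m inch '[[[0.0015,0.024,-0.0082,0.111,0,0,0.7],[0.0015,0.024,-0.0082,0.111,0,0,0.7],[0.0015,0.024,-0.0082,0.111,0,0,0.7],[0.0015,0.024,-0.0082,0.111,0,0,0.7],[0.0015,0.024,-0.0082,0.111,0,0,0.7],[0.0015,0.024,-0.0082,0.111,0,0,0.7],[0.0015,0.024,-0.0082,0.111,0,0,0.7],[0.0015,0.024,-0.0082,0.111,0,0,0.7],[0.001,0.016,-0.006,0.07,0,0,0.7],[0,0,0,0,0,0,0.7],[0,0,0,0,0,0,0.7]]]' 25; python3 go.py .4673 .3242 .022 -58 4
```

```text
t: 11.7
tool_pos: [0.4656, 0.325, 0.0699]
orientation: [0.784, 1.421, -0.791]
force: [-0.2, -0.9, 0.7]
opening: 0.0649
t 11.7 pos [0.4656 0.325  0.0699] F [-0.2 -0.9  0.7] open 0.0649
[[-0.     0.847  0.531]
 [-0.004  0.531 -0.847]
 [-1.    -0.003  0.004]]
q [ 0.52  0.19  1.74 -0.    1.22  1.53] row [0.012, 0.0003, 0.0004, 0.0003, 0.0009, 0.0007]
```

```bash
python3 -m inch '[[[0.013,0.0003,0.0004,0,0.0009,0,0.7],[0.013,0.0003,0.0004,0,0.0009,0,0.7],[0.011,0.0003,0.0004,0,0.0009,0,0.7],[0.007,0,0,0,0,0,0.7],[0.001,0,0,0,0,0,0.7],[0,0,0,0,0,0,0.7]]]' 25; python3 go.py .4673 .3242 .021 -58 1
```

```text
t: 12.3
tool_pos: [0.4645, 0.3204, 0.0186]
orientation: [0.781, 1.427, -0.792]
force: [0.2, 0.1, -0.5]
opening: 0.0652
t 12.3 pos [0.4645 0.3204 0.0186] F [ 0.2  0.1 -0.5] open 0.0652
[[-0.006  0.846  0.533]
 [-0.005  0.533 -0.846]
 [-1.    -0.007  0.001]]
q [ 0.51  0.26  1.77 -0.    1.13  1.52] row [-0.0024, 0.0044, -0.0018, 0.0034, 0.0008, 0.0073]
```

```bash
python3 -m inch '[[[-0.002,0.0044,-0.0018,0,0,0.006,0.7],[0,0,0,0,0,0,0],[0,0,0,0,0,0,0],[0,0,0,0,0,0,0],[0,0,0,0,0,0,0],[0,0,0,0,0,0,0]]]' 25; python3 go.py .6065 .1133 .08 63 12
```

```text
t: 12.9
tool_pos: [0.469, 0.3257, 0.0229]
orientation: [0.787, 1.422, -0.784]
force: [0.3, -1.6, -0.7]
opening: 0.0301
t 12.9 pos [0.469  0.3257 0.0229] F [ 0.3 -1.6 -0.7] open 0.0301
[[ 0.003  0.846  0.533]
 [ 0.001  0.533 -0.846]
 [-1.     0.003  0.001]]
q [ 0.52  0.26  1.76 -0.    1.13  1.53] row [-0.0047, 0.0103, 0.0195, 0.0861, -0.0001, -0.0003]
```

```bash
python3 -m inch '[[[-0.03,0,0,0,0,0,0],[-0.035,0,0,0,0,0,0],[0,0.0103,0.0195,0.086,0,0,0],[0,0.0103,0.0195,0.086,0,0,0],[0,0.0103,0.0195,0.086,0,0,0],[0,0.0103,0.0195,0.086,0,0,0],[0,0.0103,0.0195,0.086,0,0,0],[0,0.0103,0.0195,0.086,0,0,0],[0,0.0103,0.0195,0.086,0,0,0],[0,0.0103,0.0195,0.086,0,0,0],[0,0.0103,0.0195,0.086,0,0,0],[0,0.0103,0.0195,0.086,0,0,0],[0,0.0103,0.0195,0.086,0,0,0],[0,0.007,0.013,0.06,0,0,0],[0,0,0,0,0,0,0],[0,0,0,0,0,0,0]]]' 25; python3 go.py .6065 .1133 .0275 63 5
```

```text
t: 14.5
tool_pos: [0.6054, 0.1106, 0.0886]
orientation: [1.554, 0.941, -1.555]
force: [0.2, 0.5, 0.2]
opening: 0.03
t 14.5 pos [0.6054 0.1106 0.0886] F [0.2 0.5 0.2] open 0.03
[[-0.     0.886 -0.463]
 [-0.001 -0.463 -0.886]
 [-1.    -0.     0.001]]
q [ 0.1   0.28  1.59 -0.    1.27  2.15] row [0.0122, -0.0, -0.0006, -0.0021, 0.0002, 0.0]
```

```bash
python3 -m inch '[[[0.014,0.0004,-0.0006,0,0,0,0],[0.014,0.0004,-0.0006,0,0,0,0],[0.014,0.0004,-0.0006,0,0,0,0],[0.010,0.0004,-0.0006,0,0,0,0],[0.004,0.0004,-0.0006,0,0,0,0],[0,0,0,0,0,0,0],[0,0,0,0,0,0,0]]]' 25; python3 go.py .6075 .1123 .027 63 1
```

```text
t: 15.2
tool_pos: [0.6074, 0.1159, 0.0265]
orientation: [1.546, 0.947, -1.552]
force: [-2.9, -0.8, 3.5]
opening: 0.03
t 15.2 pos [0.6074 0.1159 0.0265] F [-2.9 -0.8  3.5] open 0.03
[[-0.003  0.89  -0.456]
 [-0.001 -0.456 -0.89 ]
 [-1.    -0.002  0.002]]
q [ 0.11  0.37  1.61 -0.    1.17  2.15] row [-0.0004, 0.0017, 0.0032, -0.0022, 0.0023, 0.0021]
```

```bash
python3 -m inch '[[[0,0.0017,0.003,0,0,0,0],[0,0,0,0,0,0,0],[0,0,0,0,0,0,0.6],[0,0,0,0,0,0,0.6],[0,0,0,0,0,0,0.6],[-0.03,0,0,0,0,0,0.6],[-0.035,0,0,0,0,0,0.6],[0,0,0,0,0,0,0.6]]]' 25
python3 - <<'E'
from fit import *
st()
for n in('top','scene'):
    c=optics.read_camera(n); f=c['frame'].astype(float); g=f.mean(2); sat=f.max(2)-f.min(2)
    uv=proj(c,[[.63,.318,.012]])[0].astype(int); r=24 if n=='top' else 32; u,v=uv
    w=np.full(g.shape,-20.); sl=np.s_[v-r:v+r,u-r:u+r]; bg=np.median(g[sl]); w[sl]=(np.clip(np.maximum(g-bg,sat*1.0-15),-15,30)-10)[sl]
    p=fit(c,'rect',w,[625,322,-36],.012); print(n,bg,p.round(1))
    S=10; im=cv2.resize(c['frame'][sl],None,fx=S,fy=S,interpolation=cv2.INTER_CUBIC)
    for z in(.012,):
        q=poly('rect',p[0]/1e3,p[1]/1e3,np.radians(p[2])); a=(proj(c,np.c_[q,np.full(len(q),z)])-[u-r,v-r]+.5)*S
        cv2.polylines(im,[a.astype(np.int32)],True,(0,255,0),1)
    cv2.imwrite(f'pics/r_{n}.png',cv2.resize(im,(400,400)))
cv2.imwrite('pics/r.png',np.hstack([cv2.imread('pics/r_top.png'),cv2.imread('pics/r_scene.png')]))
E
```

```text
t: 16.0
tool_pos: [0.6066, 0.1124, 0.0912]
orientation: [1.544, 0.949, -1.554]
force: [0.0, 0.2, 0.2]
opening: 0.0557
t 16.0 pos [0.6066 0.1124 0.0912] F [0.  0.2 0.2] open 0.0557
[[-0.006  0.89  -0.456]
 [-0.001 -0.456 -0.89 ]
 [-1.    -0.005  0.004]]
top 130.33333333333334 [629.3 329.2 -49.9]
scene 169.66666666666666 [622.6 324.4 -35.8]
```

View pics/r.png

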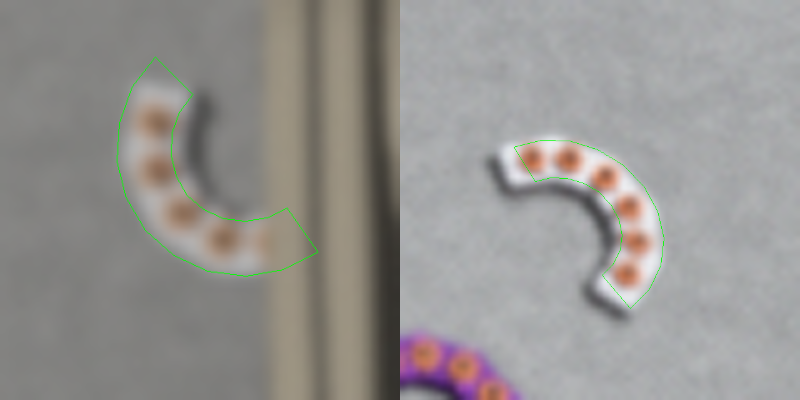

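The scene crop (right) shows all six diodes: crop pixels (532,160), (569,159), (606,178), (628,208), (636,242) and (626,274). The top crop is part-hidden by the arm. I'll fit the diode circle instead.

```bash
python3 - <<'E'
from fit import *
c=optics.read_camera('scene'); u,v=proj(c,[[.63,.318,.012]])[0].astype(int); r=32
px=np.array([[532,160],[569,159],[606,178],[628,208],[636,242],[626,274]])-[400,0]
P=ray(c,px/6.25+[u-r,v-r]-.5,.017)[:,:2]*1e3; print(P.round(1).tolist())
from scipy.optimize import least_squares
# points on circle R about C, angles th0+k*dth
def f(a): 
    t=np.radians(a[2]+180+a[3]*(np.arange(6)-2.5)); return (np.c_[a[0]+a[4]*np.cos(t),a[1]+a[4]*np.sin(t)]-P).ravel()
b=min((least_squares(f,[645,305,-35,s*28,30]) for s in(1,-1)),key=lambda q:q.cost); a=b.x; print(a.round(1),'cost',b.cost)
d=np.radians(a[2]); print('bend',(a[:2]-30*np.array([np.cos(d),np.sin(d)])).round(1))
E
python3 go.py .625 .323 .09 -36 9
```

```text
[[627.1, 286.0], [620.5, 298.8], [621.9, 314.2], [630.3, 325.7], [642.4, 332.8], [656.5, 333.3]]
[650.1 304.3 -32.4 -28.2  29.7] cost 0.6077795112926901
bend [624.8 320.4]
t 16.15 pos [0.603  0.112  0.0854] F [-0.2  0.5  0.2] open 0.056
[[-0.014  0.89  -0.456]
 [-0.002 -0.456 -0.89 ]
 [-1.    -0.012  0.008]]
q [ 0.1   0.29  1.58 -0.    1.28  2.14] row [-0.0006, 0.0066, -0.0248, -0.1573, -0.0002, 0.0018]
```

```bash
python3 go.py .6248 .3204 .09 -32.4 12
```

```text
t 16.15 pos [0.603  0.112  0.0854] F [-0.2  0.5  0.2] open 0.056
[[-0.014  0.89  -0.456]
 [-0.002 -0.456 -0.89 ]
 [-1.    -0.012  0.008]]
q [ 0.1   0.29  1.58 -0.    1.28  2.14] row [-0.0005, 0.0058, -0.0182, -0.1232, -0.0002, 0.0013]
```

```bash
python3 -m inch '[[[-0.0005,0.0058,-0.0182,-0.123,0,0.0013,0.6],[-0.0005,0.0058,-0.0182,-0.123,0,0.0013,0.6],[-0.0005,0.0058,-0.0182,-0.123,0,0.0013,0.6],[-0.0005,0.0058,-0.0182,-0.123,0,0.0013,0.6],[-0.0005,0.0058,-0.0182,-0.123,0,0.0013,0.6],[-0.0005,0.0058,-0.0182,-0.123,0,0.0013,0.6],[-0.0005,0.0058,-0.0182,-0.123,0,0.0013,0.6],[-0.0005,0.0058,-0.0182,-0.123,0,0.0013,0.6],[-0.0005,0.0058,-0.0182,-0.123,0,0.0013,0.6],[-0.0005,0.0058,-0.0182,-0.123,0,0.0013,0.6],[-0.0005,0.0058,-0.0182,-0.123,0,0.0013,0.6],[-0.0005,0.004,-0.014,-0.09,0,0.0013,0.6],[0,0,0,0,0,0,0.6],[0,0,0,0,0,0,0.6]]]' 25; python3 go.py .6248 .3204 .03 -32.4 5
```

```text
t: 17.55
tool_pos: [0.6074, 0.3173, 0.0597]
orientation: [0.414, 1.564, -0.446]
force: [-0.1, 0.6, -0.3]
opening: 0.0556
t 17.55 pos [0.6074 0.3173 0.0597] F [-0.1  0.6 -0.3] open 0.0556
[[-0.04   0.519  0.854]
 [-0.01   0.855 -0.519]
 [-0.999 -0.029 -0.029]]
q [0.4  0.53 1.34 0.01 1.32 0.95] row [0.0059, 0.0025, 0.0027, 0.0039, -0.0057, 0.0058]
```

```bash
python3 -m inch '[[[0,0.005,0.005,0,-0.01,0.01,0.6],[0,0.005,0.005,0,-0.01,0.01,0.6],[0.004,0.0025,0.003,0,-0.009,0.009,0.6],[0,0,0,0,0,0,0.6],[0,0,0,0,0,0,0.6]]]' 25; python3 go.py .6248 .3204 .021 -32.4 4
```

```text
t: 18.05
tool_pos: [0.6278, 0.3181, 0.053]
orientation: [0.435, 1.524, -0.435]
force: [-1.0, 0.1, -0.0]
opening: 0.056
t 18.05 pos [0.6278 0.3181 0.053 ] F [-1.   0.1 -0. ] open 0.056
[[ 0.002  0.527  0.85 ]
 [-0.001  0.85  -0.527]
 [-1.     0.001  0.002]]
q [ 0.4   0.54  1.33 -0.    1.27  0.95] row [0.008, 0.0001, -0.001, 0.0026, 0.0006, -0.0002]
```

```bash
python3 -m inch '[[[0.009,0,-0.001,0,0,0,0.6],[0.009,0,-0.001,0,0,0,0.6],[0.008,0,-0.001,0,0,0,0.6],[0.003,0,0,0,0,0,0.6],[0,0,0,0,0,0,0.6]]]' 25; python3 go.py .6248 .3204 .021 -32.4 1
```

```text
t: 18.55
tool_pos: [0.6244, 0.3193, 0.0206]
orientation: [0.435, 1.525, -0.436]
force: [0.2, 0.7, -0.0]
opening: 0.0558
t 18.55 pos [0.6244 0.3193 0.0206] F [ 0.2  0.7 -0. ] open 0.0558
[[ 0.001  0.527  0.85 ]
 [-0.001  0.85  -0.527]
 [-1.    -0.     0.002]]
q [ 0.4   0.57  1.35 -0.    1.22  0.96] row [-0.0004, 0.0011, -0.0003, 0.0099, 0.0015, 0.0003]
```

```bash
python3 -m inch '[[[0,0.001,0,0,0,0,0],[0,0,0,0,0,0,0],[0,0,0,0,0,0,0],[0,0,0,0,0,0,0],[0,0,0,0,0,0,0],[-0.03,0,0,0,0,0,0],[-0.03,0,0,0,0,0,0],[-0.01,0,0,0,0,0,0],[0,0,0,0,0,0,0]]]' 25
python3 - <<'E'
from h import *
st(); c=optics.read_camera('scene'); u,v=proj(c,[[.63,.318,.06]])[0].astype(int)
cv2.imwrite('pics/g.png',cv2.resize(c['frame'][v-70:v+70,u-70:u+70],(560,560),interpolation=cv2.INTER_CUBIC))
E
python3 go.py .4369 -.0934 .09 -8 12
```

```text
t: 19.45
tool_pos: [0.6247, 0.3203, 0.0923]
orientation: [0.434, 1.526, -0.436]
force: [0.2, 0.2, 0.3]
opening: 0.0006
t 19.45 pos [0.6247 0.3203 0.0923] F [0.2 0.2 0.3] open 0.0006
[[ 0.     0.527  0.85 ]
 [-0.001  0.85  -0.527]
 [-1.    -0.001  0.001]]
t 19.5 pos [0.6245 0.3202 0.0916] F [ 1.5 -0.1  0.1] open 0.0004
[[-0.     0.527  0.85 ]
 [-0.002  0.85  -0.527]
 [-1.    -0.001  0.001]]
q [ 0.4   0.5   1.31 -0.    1.33  0.96] row [0.0002, -0.038, -0.0023, -0.0347, 0.0, 0.0001]
```

View pics/g.png

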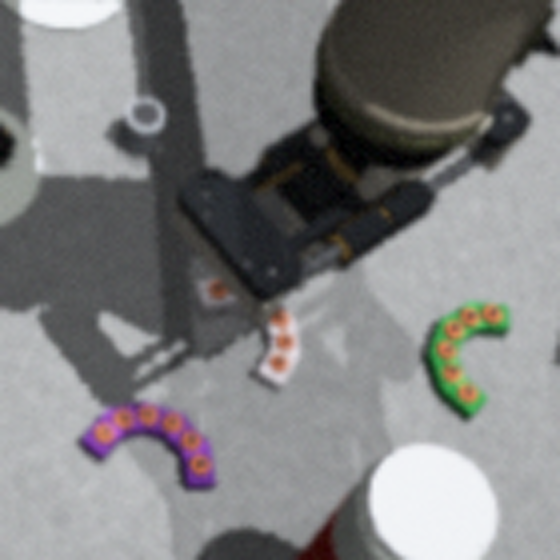

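The fingers shut to 0, so the rectifier was not held. It still lies flat at about (255,330) in this crop. Diodes are visible at (218,290), (281,318), (285,342) and (280,364). I'll measure where it is now.

Run:
```python
from h import *
c=optics.read_camera('scene'); u,v=proj(c,[[.63,.318,.06]])[0].astype(int)
P=ray(c,np.array([[218,290],[281,318],[285,342],[280,364]])/4+[u-70,v-70]-.375,.017)[:,:2]*1e3; print(P.round(1).tolist())
print(proj(c,[[.6248,.3204,.012]])[0]-[u-70,v-70])
```

```text
[[626.6, 287.1], [627.7, 327.1], [641.5, 334.0], [656.2, 335.6]]
[67.05963458 77.90207384]
```

It has not moved (within about 2 mm). The fingers simply had not closed yet when I lifted. I'll retry with a smaller opening and a longer close.

```bash
python3 -m inch '[[[0.015,0.0003,0,0,0,0,0.45],[0.015,0.0003,0,0,0,0,0.45],[0.008,0.0003,0,0,0,0,0.45],[0,0,0,0,0,0,0.45],[0,0,0,0,0,0,0.45]]]' 25; python3 go.py .6243 .3212 .021 -32.4 4
```

```text
t: 20.05
tool_pos: [0.6195, 0.3185, 0.0402]
orientation: [0.428, 1.537, -0.444]
force: [-0.4, -0.0, 0.2]
opening: 0.036
t 20.05 pos [0.6195 0.3185 0.0402] F [-0.4 -0.   0.2] open 0.036
[[-0.013  0.527  0.85 ]
 [-0.007  0.85  -0.527]
 [-1.    -0.013 -0.007]]
q [ 0.4   0.55  1.34 -0.    1.27  0.96] row [0.0048, 0.0012, 0.0007, 0.0025, -0.0018, 0.0032]
```

```bash
python3 -m inch '[[[0,0.003,0.002,0,-0.005,0.008,0.45],[0,0.002,0.001,0,-0.002,0.004,0.45],[0.005,0,0,0,0,0,0.45],[0.005,0,0,0,0,0,0.45],[0.004,0,0,0,0,0,0.45],[0.002,0,0,0,0,0,0.45],[0,0,0,0,0,0,0.45]]]' 25; python3 go.py .6243 .3212 .021 -32.4 1
```

```text
t: 20.75
tool_pos: [0.6261, 0.3219, 0.0242]
orientation: [0.436, 1.524, -0.434]
force: [-0.4, 0.3, 0.1]
opening: 0.042
t 20.75 pos [0.6261 0.3219 0.0242] F [-0.4  0.3  0.1] open 0.042
[[ 0.003  0.527  0.85 ]
 [ 0.001  0.85  -0.527]
 [-1.     0.002  0.002]]
q [ 0.4   0.57  1.34 -0.    1.23  0.96] row [0.0032, -0.0015, -0.0012, 0.01, 0.0018, -0.0022]
```

```bash
python3 -m inch '[[[0.0035,-0.0015,-0.001,0,0,0,0.45],[0,0,0,0,0,0,0],[0,0,0,0,0,0,0],[0,0,0,0,0,0,0],[0,0,0,0,0,0,0],[0,0,0,0,0,0,0],[0,0,0,0,0,0,0]]]' 30; python3 go.py .6243 .3212 .021 -32.4 1
```

```text
t: 21.45
tool_pos: [0.6244, 0.3211, 0.0206]
orientation: [0.437, 1.524, -0.434]
force: [0.3, 0.0, -1.5]
opening: 0.0162
t 21.45 pos [0.6244 0.3211 0.0206] F [ 0.3  0.  -1.5] open 0.0162
[[ 0.003  0.527  0.85 ]
 [ 0.001  0.85  -0.527]
 [-1.     0.002  0.002]]
q [ 0.4   0.57  1.35 -0.    1.22  0.96] row [-0.0004, 0.0, -0.0001, 0.01, 0.0019, -0.0024]
```

Gripped: the opening reads 16.2 mm, which matches the band width.

```bash
python3 -m inch '[[[-0.03,0,0,0,0,0,0],[-0.035,0,0,0,0,0,0],[-0.01,0,0,0,0,0,0],[0,0,0,0,0,0,0]]]' 30; python3 go.py .4371 -.0934 .09 -8 14
```

```text
t: 21.85
tool_pos: [0.6226, 0.3203, 0.0949]
orientation: [0.435, 1.528, -0.436]
force: [0.1, -0.5, -0.3]
opening: 0.0161
t 21.85 pos [0.6226 0.3203 0.0949] F [ 0.1 -0.5 -0.3] open 0.0161
[[-0.001  0.527  0.85 ]
 [-0.001  0.85  -0.527]
 [-1.    -0.001 -0.001]]
q [ 0.4   0.49  1.31 -0.    1.34  0.96] row [0.0004, -0.0326, -0.0019, -0.0297, -0.0001, 0.0001]
```

```bash
python3 -m inch '[[[0,-0.0326,-0.002,-0.03,0,0,0],[0,-0.0326,-0.002,-0.03,0,0,0],[0,-0.0326,-0.002,-0.03,0,0,0],[0,-0.0326,-0.002,-0.03,0,0,0],[0,-0.0326,-0.002,-0.03,0,0,0],[0,-0.0326,-0.002,-0.03,0,0,0],[0,-0.0326,-0.002,-0.03,0,0,0],[0,-0.0326,-0.002,-0.03,0,0,0],[0,-0.0326,-0.002,-0.03,0,0,0],[0,-0.0326,-0.002,-0.03,0,0,0],[0,-0.0326,-0.002,-0.03,0,0,0],[0,-0.0326,-0.002,-0.03,0,0,0],[0,-0.03,-0.002,-0.03,0,0,0],[0,-0.015,0,-0.02,0,0,0],[0,0,0,0,0,0,0],[0,0,0,0,0,0,0]]]' 30; python3 go.py .4371 -.0934 .03 -8 5
```

```text
t: 23.45
tool_pos: [0.424, -0.0887, 0.0701]
orientation: [0.099, 1.595, -0.103]
force: [0.3, 0.1, -1.0]
opening: 0.016
t 23.45 pos [ 0.424  -0.0887  0.0701] F [ 0.3  0.1 -1. ] open 0.016
[[-0.027  0.127  0.991]
 [-0.001  0.992 -0.127]
 [-1.    -0.004 -0.027]]
q [-0.32 -0.15  2.08 -0.01  1.24 -0.19] row [0.008, -0.0006, 0.0028, 0.0024, -0.0053, 0.0009]
```

Run:
```python
from h import *
c=optics.read_camera('scene'); u,v=proj(c,[[.467,-.097,.03]])[0].astype(int)
cv2.imwrite('pics/g2.png',cv2.resize(c['frame'][v-55:v+55,u-55:u+55],(550,550),interpolation=cv2.INTER_CUBIC))
```

```text
(no output)
```

View pics/g2.png

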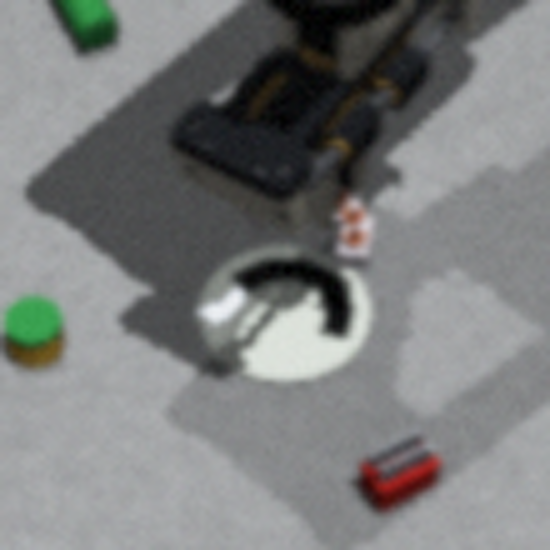

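The rectifier is held in the jaws, with its far end and two diodes at (352,225), above the pad silhouette at (300,290). I'm lowering it.

```bash
python3 -m inch '[[[0.006,-0.0008,0.004,0,-0.009,0.001,0],[0.006,-0.0008,0.003,0,-0.007,0.001,0],[0.006,-0.0008,0.003,0,-0.005,0.001,0],[0.005,0,0.002,0,-0.003,0,0],[0.004,0,0,0,0,0,0],[0,0,0,0,0,0,0],[0,0,0,0,0,0,0]]]' 30; python3 go.py .4371 -.0934 .0248 -8 3
```

```text
t: 24.2
tool_pos: [0.4361, -0.0893, 0.0388]
orientation: [0.097, 1.572, -0.097]
force: [-0.0, 0.4, -0.5]
opening: 0.0162
t 24.2 pos [ 0.4361 -0.0893  0.0388] F [-0.   0.4 -0.5] open 0.0162
[[-0.003  0.123  0.992]
 [ 0.001  0.992 -0.123]
 [-1.     0.    -0.003]]
q [-0.32 -0.09  2.09 -0.    1.14 -0.19] row [0.0047, -0.0013, 0.0005, 0.0054, -0.001, -0.0001]
```

```bash
python3 -m inch '[[[0.0045,-0.0016,0.0005,0.005,-0.001,0,0],[0.0045,-0.0016,0.0005,0.005,-0.001,0,0],[0.004,-0.0016,0.0005,0.005,-0.001,0,0],[0.0005,0,0,0,0,0,0],[0,0,0,0,0,0,0]]]' 30; python3 go.py .4371 -.0934 .0248 -8 1
```

```text
t: 24.7
tool_pos: [0.4374, -0.095, 0.0246]
orientation: [0.11, 1.567, -0.11]
force: [0.4, 0.7, -1.1]
opening: 0.0161
t 24.7 pos [ 0.4374 -0.095   0.0246] F [ 0.4  0.7 -1.1] open 0.0161
[[ 0.001  0.14   0.99 ]
 [-0.     0.99  -0.14 ]
 [-1.    -0.     0.001]]
q [-0.33 -0.07  2.1   0.    1.11 -0.19] row [-0.0002, 0.0015, -0.0005, -0.0005, 0.0013, 0.0001]
```

```bash
python3 -m inch '[[[0,0,0,0,0,0,0.45],[0,0,0,0,0,0,0.45],[0,0,0,0,0,0,0.45],[0,0,0,0,0,0,0.45],[-0.015,0,0,0,0,0,0.45],[-0.04,0,0,0,0,0,0.45],[-0.05,0,0,0,0,0,0.45],[-0.05,0,0,0,0,0,0.45],[-0.02,0,0,0,0,0,0.45]]]' 30; python3 go.py .28 -.5 .22 -60 11
```

```text
t: 25.6
tool_pos: [0.4338, -0.0937, 0.2021]
orientation: [0.112, 1.575, -0.108]
force: [0.3, -0.2, 0.3]
opening: 0.0418
t 25.6 pos [ 0.4338 -0.0937  0.2021] F [ 0.3 -0.2  0.3] open 0.0418
[[-0.007  0.139  0.99 ]
 [ 0.003  0.99  -0.139]
 [-1.     0.002 -0.007]]
q [-0.33 -0.28  1.94  0.    1.49 -0.19] row [-0.0017, -0.0401, 0.0077, 0.0825, -0.0007, 0.0002]
```

```bash
python3 -m inch '[[[-0.0017,-0.04,0.008,0.0825,0,0,0.45],[-0.0017,-0.04,0.008,0.0825,0,0,0.45],[-0.0017,-0.04,0.008,0.0825,0,0,0.45],[-0.0017,-0.04,0.008,0.0825,0,0,0.45],[-0.0017,-0.04,0.008,0.0825,0,0,0.45],[-0.0017,-0.04,0.008,0.0825,0,0,0.45],[-0.0017,-0.04,0.008,0.0825,0,0,0.45],[-0.0017,-0.04,0.008,0.0825,0,0,0.45],[-0.0017,-0.04,0.008,0.0825,0,0,0.45],[-0.0017,-0.03,0.008,0.0825,0,0,0.45],[0,0,0,0,0,0,0.45]]]' 30
python3 - <<'E'
from fit import *
st(); t=optics.read_camera('top'); s=optics.read_camera('scene')
a=cv2.resize(t['frame'][140:290,110:460],(800,343),interpolation=cv2.INTER_CUBIC)
def cr(uv,r=26): u,v=np.round(uv).astype(int); return cv2.resize(s['frame'][v-r:v+r,u-r:u+r],(200,200),interpolation=cv2.INTER_CUBIC)
b=np.hstack([cr(p) for p in proj(s,[[.6044,-.3224,.004],[.4392,.1129,.004],[.6065,.1133,.004],[.467,-.0973,.004]])])
cv2.imwrite('pics/f.png',np.vstack([a,b]))
E
```

```text
t: 26.7
tool_pos: [0.3151, -0.4779, 0.228]
orientation: [0.772, 1.42, -0.773]
force: [-0.3, 0.5, 0.1]
opening: 0.0419
t 26.7 pos [ 0.3151 -0.4779  0.228 ] F [-0.3  0.5  0.1] open 0.0419
[[ 0.008  0.837  0.547]
 [-0.005  0.547 -0.837]
 [-1.     0.004  0.008]]
```

View pics/f.png

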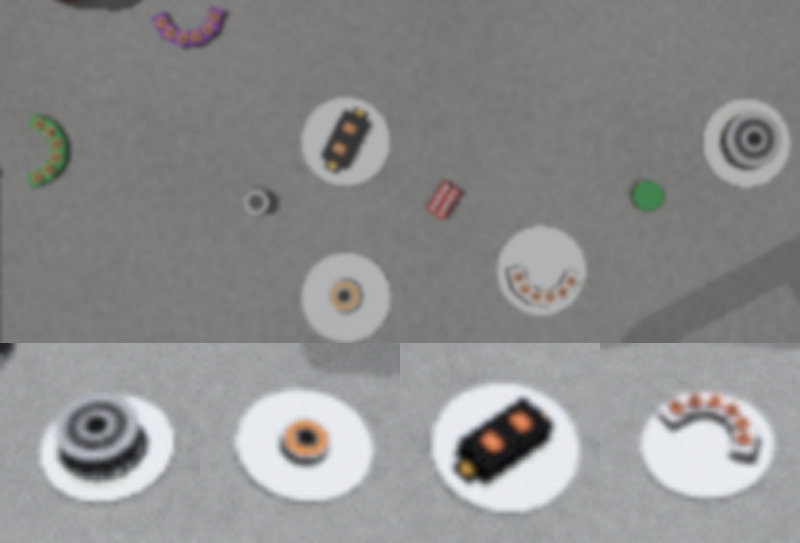

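All four parts are on their pads. In the top part of the picture, the pulley bore is at (755,138), the bearing bore at (345,296) and the regulator patches at (349,129) and (339,149). The rectifier diodes run (517,276), (523,289), (536,296), (550,297), (563,292), (571,281), opening upward. I'll put numbers on the offsets.

Run:
```python
from h import *
from scipy.optimize import least_squares
c=optics.read_camera('top'); W=lambda p,z: ray(c,(np.array(p)+.5)*350/800+[110,140]-.5,z)[:,:2]*1e3
print('pulley',W([[755,138]],.03)-[604.4,-322.4]); print('bearing',W([[345,296]],.015)-[439.2,112.9])
r=W([[349,129],[339,149]],.024); d=r[0]-r[1]; print('reg',r.mean(0)-[606.5,113.4],np.degrees(np.arctan2(d[1],d[0]))%180)
P=W([[517,276],[523,289],[536,296],[550,297],[563,292],[571,281]],.021)
def f(a):
    t=np.radians(a[2]+180+a[3]*(np.arange(6)-2.5)); return (np.c_[a[0]+30*np.cos(t),a[1]+30*np.sin(t)]-P).ravel()
b=min((least_squares(f,[467,-97,-8,k*28]) for k in(1,-1)),key=lambda q:q.cost); print('rect',b.x.round(1),'cost',b.cost,'centre off',b.x[:2]-[467.1,-97.3])
s=optics.read_camera('scene')
st()
```

```text
pulley [[ 2.98431223 -2.38475522]]
bearing [[ 1.65769738 -0.80741736]]
reg [ 0.80854185 -0.58339068] 153.68299059900892
rect [ 468.3 -100.1   -5.    28.9] cost 1.3579465680202727 centre off [ 1.19509175 -2.77157906]
t 26.9 pos [ 0.3183 -0.4742  0.2277] F [ 0.1  0.  -0.6] open 0.0418
[[ 0.008  0.833  0.553]
 [-0.003  0.553 -0.833]
 [-1.     0.005  0.007]]
```

All offsets are well inside 12 mm and the angles match, so I'm handing in.

```bash
python3 -c "
from plant import workorder; print(workorder.close_job())"
```

```text
the job is handed in; nothing more can be done
None
```

All four parts lie on their matching pads, and the job was handed in at about 27 s of the 96 s allowed. No verdict was reported.

Last checks, measured in the top picture:

| Part | Offset from silhouette centre | Angle |
|---|---|---|
| Pulley | about 4 mm | free |
| Bearing | about 2 mm | free |
| Regulator | about 1 mm | within 1° |
| Rectifier | about 3 mm (arc centre) | within 3°, opening the same way |

- **Look-alikes:** I took the pulley nearest the base and the aluminium rectifier.
- **Bystanders:** The socket and the grease tin look unmoved in the final picture. I checked this by eye and did not measure it.
- **What went wrong:** The first rectifier grasp missed because I lifted before the fingers had closed, and the second held. The pulley was regripped once after an off-centre grasp. My first rectifier yaw estimates disagreed (-32° to -50°, the last partly hidden by the arm). The fit to its six diodes gave -32°, and that grasp held.
- **End state:** The arm is parked clear, with the gripper holding nothing.

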